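# Slide the top soldering tile off the stack into the corner stop

### The job

Slide the top ceramic tile sideways off the stack onto the steel platform beside it, without lifting it and without shifting the tiles below, and then slide it fully home into the corner of the L-shaped stop, touching both bars, so that it lies flat and square. The tiles are brittle: feel for the contact and push and press gently. Leave everything else on the bench alone.

Things in the scene. Friction and masses are not known exactly. Their poses are not given: they have to be found in the camera images.
- station: soldering station fixed on the bench: wooden base board 190 x 370 mm, 8 mm high, with a low cradle that holds the stack of tiles and, beside it, a steel platform. Origin on the bench, 20 mm from the board's middle towards the robot. Its y axis points from the cradle to the platform (the way the tile is to slide), its x axis away from the robot, to the side of the stop's long bar
- cradle_center (a point): middle of the cradle's floor, 10 mm above the bench, axes as the station's. Low wooden cheeks on all four sides rise to 26 mm above the bench, beside the two lowest tiles only; they reach 40 mm out in x and 55 mm out in y
- platform_center (a point): middle of the steel platform's top, 38 mm above the bench, axes as the station's. The platform is 150 mm (x) by 205 mm (y), a plate 6 mm thick on four legs; its top is 2 mm lower than the underside of the top tile, and a gap of about 25 mm lies between it and the stack
- fence: corner stop fixed on the platform: two dark steel bars 12 mm wide and high that form an L. Origin at the inside corner, at the platform's top. The long bar's inner face is its plane x = 0, from y = -113 to 12 mm; the short bar's is y = 0, from x = -85 to 0 mm. The tile comes from -y and lies at -x, -y. Turned up to 3 degrees from the station. Rigid: more than 12 N chips a tile (creep at 10 mm/s)
- home (a point): where the tile's centre is when it lies home, its long side against the long bar and its leading short side against the short bar: at x = -30, y = -45 mm, 5 mm up in the stop's frame (readings are not exact enough to place it: feel for both bars)
- tile1_center (a point): top tile of the stack of four: white ceramic soldering tile 60 mm (its x) by 90 mm (its y) by 10 mm thick, 75 to 155 g, loose. The point is its centre, half-way up: 45 mm above the bench at first, 43 mm on the platform. It lies up to 6 mm and 6 degrees askew on the stack. It slides under 2 N, but under up to 6 N where it rubs on a bar; over 20 N of finger force breaks it
- tile2_center (a point): tile number 2 from the top, of the same kind, centre 35 mm above the bench; stays where it is. It is held by nothing but friction and its neighbours
- tile3_center (a point): tile number 3 from the top, of the same kind, centre 25 mm above the bench; stays where it is. It is held by nothing but friction and the cradle's cheeks
- tile4_center (a point): tile number 4 from the top, of the same kind, centre 15 mm above the bench; stays where it is. It is held by nothing but friction and the cradle's cheeks
- crucible: white crucible, a cup 48 mm across the rim and 34 mm high, on the station's base board beyond the cradle; a bystander. Origin at its underside
- casting_ring: aluminium casting ring, 60 mm across, 35 mm high, on the station's base board beyond the cradle; a bystander. Origin at its underside
- file: file with a wooden handle, 220 mm long, on the bench to the left; a bystander. Origin at its underside
- flux_jar: jar 52 mm across, 60 mm high, on the bench far left; a bystander. Origin at its underside
- bench_block: steel block 60 x 60 x 22 mm, on the bench at the left; a bystander. Origin at its underside
- hammer: hammer 220 mm long, on the bench at the right; a bystander. Origin at its underside
- mandrel: tapered wooden rod 160 mm long, on the bench at the far right; a bystander. Origin at its underside
Things that resemble listed ones, but are neither listed nor needed, are in the scene too. Leave any blue or orange look-alike of the part that bears tile1_center alone.

How it is judged:
On the way:
1. the top tile has been slid clear of the stack and lies flat on the platform (y of tile1_center in the frame of station above -0.006 m and height (world z) of tile1_center between 0.041 and 0.0445 m and angle between tile1_center's own z axis and vertical below 0.03 rad), for 0.2 s.
At the end, for the whole second after the job is handed in: the tile lies flat on the platform, at rest, less than 1.5 mm from each of the two bars (measured at its centre) and within 0.025 rad of square to them; the three other tiles are within 4 mm of where they were (x of tile1_center in the frame of fence between -0.0315 and -0.028 m and y of tile1_center in the frame of fence between -0.0465 and -0.043 m and angle between the y axis of tile1_center and the y axis of fence, either way round below 0.025 rad and height (world z) of tile1_center between 0.041 and 0.0445 m and angle between tile1_center's own z axis and vertical below 0.03 rad and linear speed of tile1 below 0.01 m/s and distance of each of tile2_center, tile3_center, tile4_center from where it was at the start of the episode below 0.004 m); the robot touches nothing.
It fails at once if the tile is lifted (its centre more than 5 mm higher than on the stack) or tipped by more than 0.15 rad (height (world z) of tile1_center above 0.05 m or angle between tile1_center's own z axis and vertical above 0.15 rad).
It fails at once if the tile is pushed against the stop with more than 12 N (contact force between tile1 and fence above 12 N).
It fails at once if the fingers press or push the tile with more than 20 N (contact force between the fingers and tile1 above 20 N).
It fails at once if a tile below the top one is shifted by more than 4 mm (distance of any of tile2_center, tile3_center, tile4_center from where it was at the start of the episode above 0.004 m).
It fails at once if a bystander is shifted by more than 10 mm (distance of any of crucible, casting_ring, file, flux_jar, bench_block, hammer, mandrel from where it was at the start of the episode above 0.01 m).
It also fails if it takes over 61 s, if anything falls off the work surface, if the arm or the gripper's body presses on something with over 40 N, if the wrist force passes 120 N, or if a joint passes its speed limit or range.

### The arm

A 7-joint arm with a two-finger parallel gripper is mounted at the origin on the work surface. World frame = base frame: x ahead of the robot, y to its left, z up, the work surface at z = 0. Lengths are in m, angles in rad, forces in N, time in s.
With the tool pointing down it reaches from about 0.35 to 0.9 m from the base axis. Payload 8.1 kg.
Tool frame: the origin (TCP) lies between the finger pads; the fingertips stand 17 mm ahead of it and the grasp point (between the pads) lies 2 mm behind it; z points along the fingers, y is the line along which they close (so a half turn about z gives the same grasp; the last joint's range is limited). The gripper opens to 85 mm and grips with 20 to 120 N. Pads are 22 mm wide; open, the fingers measure 114 mm over their backs; the gripper's body (76 mm by 85 mm) begins 54 mm behind the grasp point. The pads swing forward as they close: fully open they stand 13 mm farther back than shut.
Start: joints at [-1.338, 0.434, 0.025, 1.573, -0.012, 1.134, -0.075], TCP at [0.206, 0.59, 0.248] pointing down, gripper open.
Joint ranges: [-2.62, 2.62], [-0.44, 2.09], [-1.27, 1.32], [0.08, 2.57], [-1.32, 4.46], [0.12, 2], [-2.74, 2.74]. Speed limits (rad/s): [2.22, 2.22, 3.01, 3.01, 3.14, 3.14, 3.14].

### API

Orientations are given as a rotation vector (axis times angle).
In Python, from rig import get_obs, grab_frame, calibration, job_done, spot_in, place_of gives the robot as it stands. The module is installed in compiled form; this text tells all that it offers.
- The arm moves only by the tool step_arm, never from a script. Its argument "targets" is a list of rows, each a list of 7 numbers: the shift along the world's x, y, z scaled (see below), then the turn, a rotation vector about the world's x, y, z scaled (see below), then the opening, from 0 (shut) to 1 (fully open). In form: [[dx, dy, dz, wx, wy, wz, grip], ...]. A call has 1 to 8 rows; each row shifts and turns the commanded pose from where the row before left it; what a row does not reach is not made up. The controller multiplies each number of a shift by 0.4 m and each number of a turn by 180 degrees. A row lasts 1/10 s, in which the tool goes at most 50 mm and 8.59 degrees, less where a joint would pass 70% of its speed; a pose out of reach is approached as far as the arm can. A call with a number of a shift or a turn outside -1 to 1 is refused whole. A call with a gripper value outside its range is refused whole. The fingers move at their own pace and stop on an object; the grip force is fixed at half the most. Time passes only in rows, so rows that do not move let the fingers close. It gives the time, the measured TCP pose, the force, the opening and the grip force at its end, in the units of the state.
- get_obs(): the state, without advancing time (a new reading comes with each control period).
- grab_frame(name): name is "side" or "top"; returns (picture, depth): 420x560x3 uint8, red, green, blue; 420x560 float32, m along the optical axis (not along the pixel's ray), 0 where there is no reading.
- calibration(name): a dict with "K" (3x3 intrinsics, pixels), "dist" ([k1, k2, p1, p2, k3] as OpenCV has them; the pictures are not rectified), "extrinsics" (4x4, takes a point from world to camera coordinates). Camera axes: x right, y up, looking along -z (the intrinsics and any distortion apply to the point x, -y, -z); pixel columns grow to the right and rows downward; lengths in m; the calibration is good to about 2 mm. A picture is of the moment at which its call begins. calibration takes no time and is no camera call.
- job_done(): hands the job in; it is judged then, once.
Trained networks look in the newest picture that a camera, given by its name, has taken for a name from the list of things; names that differ only in an ending like _2 or _b are one class to them, and where a whole thing is asked for, a point or a joint stands for the part that bears it (a point fixed in the world has none). Each returns a list of dicts, best first, with "conf" (0 to 1); they miss things now and then, are a little off and sometimes report something else, mostly with a low value. They report only what shows in the picture. A call takes as long as a camera call. They do not tell look-alikes from the thing itself.
- spot_in(camera, query): "location" ([column, row] in pixels, amid what is visible of it).
- place_of(camera, query): "location" ([column, row] in pixels: a listed point, or the origin of a listed thing).
The state is a dict: "time_s": time; "joint_positions": joint angles; "joint_vel": joint speeds; "effort": joint torques, N m; "eef_pos": TCP position; "ee_rot": TCP orientation; "contact_force": force on the tool from outside, world axes, zero at the start; "ft_torque": the same for the moment, N m; "opening": opening from 0.0 (shut) to 1.0 (fully open); "finger_force": force on a finger pad.
Only numpy, scipy, OpenCV 4.12 (cv2) and the standard library are available. Lean on these libraries where they do the work, as an engineer would, in place of code of your own. Each camera call takes 0.05 s, during which the arm holds its last target. There are 200 camera calls.

## Working session

There is one attempt and no reset: what is moved stays moved. The work goes in short steps, Python scripts to look and compute and a tool call to move; the robot and the scene stay as the last step left them, time stands still between calls to the robot, and variables do not carry over. Pictures are saved under pics/ and viewed, at most 13 in all, crops included, and the job is handed in when it is done.

Besides the shell and the picture viewer there is one more tool, called after "Request:" as a command line: name --pt "numbers of a row" for each row, then --argument value for the rest. step_arm: Moves the arm, as the interface text tells. Its arguments: {"type":"object","properties":{"targets":{"type":"array"}},"required":["targets"]}

```bash
mkdir -p pics
cat > h.py <<'E'
import numpy as np, cv2
from rig import *
def ray(cam,px):
    c=calibration(cam);K=np.array(c["K"]);E=np.array(c["extrinsics"])
    u=cv2.undistortPoints(np.array([[px]],float),K,np.array(c["dist"],float))[0,0]
    d=E[:3,:3].T@np.array([u[0],-u[1],-1.]);o=-E[:3,:3].T@E[:3,3]
    return o,d
def atz(cam,px,z):
    o,d=ray(cam,px);return o+d*(z-o[2])/d[2]
def proj(cam,P):
    c=calibration(cam);K=np.array(c["K"]);E=np.array(c["extrinsics"])
    p=np.asarray(P,float).reshape(-1,3)@E[:3,:3].T+E[:3,3]
    p=p*[1,-1,-1]
    return cv2.projectPoints(p,np.zeros(3),np.zeros(3),K,np.array(c["dist"],float))[0][:,0]
E
python3 - <<'E'
from h import *
o=get_obs();print(o)
for cam in("top","side"):
    im,d=grab_frame(cam);cv2.imwrite(f"pics/{cam}0.png",im[...,::-1]);np.save(f"{cam}0d.npy",d)
    print(cam,ray(cam,(280,210)))
    for q,z in(("tile1_center",.045),("fence",.038),("home",.043),("platform_center",.038),("cradle_center",.01),("station",0),("tile2_center",.035)):
        for r in place_of(cam,q)[:2]: print(q,r["conf"],np.round(r["location"],1),np.round(atz(cam,r["location"],z),4))
E
```

```text
{'time_s': 0.0, 'joint_positions': array([-1.33758844,  0.43520903,  0.02496953,  1.57412696, -0.01157982,
        1.13400308, -0.07508873]), 'joint_vel': array([ 2.23967318e-03,  2.65654982e-04,  1.39401663e-05,  5.64725657e-04,
        3.61682312e-04, -4.67489668e-04, -7.80361204e-05]), 'effort': array([-6.33342006e-04, -6.70472932e+01,  1.02503747e+00, -3.16222286e+01,
        1.55377836e-02,  1.25938689e-02, -3.77539561e-05]), 'eef_pos': array([0.20585109, 0.58960234, 0.24752304]), 'ee_rot': array([-5.25065827e-01, -3.09729415e+00,  2.51039432e-03]), 'contact_force': array([-0.83354204, -0.17108291, -0.09298273]), 'ft_torque': array([ 0.00918602, -0.00441857, -0.00821502]), 'finger_force': 0.0, 'opening': 1.000033453246393}
top (array([0.39517851, 0.00582159, 1.55568761]), array([ 0.11604712,  0.02311885, -0.99311707]))
tile1_center 0.74 [334.3 256.6] [ 0.4099 -0.1484  0.045 ]
tile1_center 0.72 [287.5 257.3] [0.4066 0.0138 0.045 ]
fence 0.61 [266.  193.1] [0.6325 0.0912 0.038 ]
home 0.59 [277.6 200.7] [0.6049 0.0497 0.043 ]
platform_center 0.65 [287.6 204.6] [0.5918 0.0145 0.038 ]
cradle_center 0.59 [335.2 210.6] [ 0.5745 -0.1562  0.01  ]
station 0.82 [307.7 213.7] [ 0.564 -0.058  0.   ]
tile2_center 0.43 [307.3 209.4] [ 0.5754 -0.0552  0.035 ]
side (array([ 0.18236267, -0.78309863,  0.99496196]), array([ 0.28217062,  0.61637037, -0.73558705]))
tile1_center 0.85 [390.4 241.5] [ 0.763  -0.2073  0.045 ]
tile1_center 0.76 [235.5 237.2] [ 0.4008 -0.0273  0.045 ]
fence 0.89 [297.5 184.5] [0.6381 0.0901 0.038 ]
home 0.74 [295.  196.3] [0.6082 0.0452 0.043 ]
platform_center 0.87 [293.8 202.4] [0.597  0.0293 0.038 ]
platform_center 0.27 [295.8 184.7] [0.6332 0.0914 0.038 ]
cradle_center 0.88 [320.9 255.1] [ 0.5915 -0.1485  0.01  ]
cradle_center 0.56 [322.3 254. ] [ 0.5965 -0.1468  0.01  ]
station 0.76 [302.8 231.7] [ 0.5878 -0.0497  0.    ]
tile2_center 0.63 [323.3 247.4] [ 0.5984 -0.1451  0.035 ]
```

View pics/top0.png

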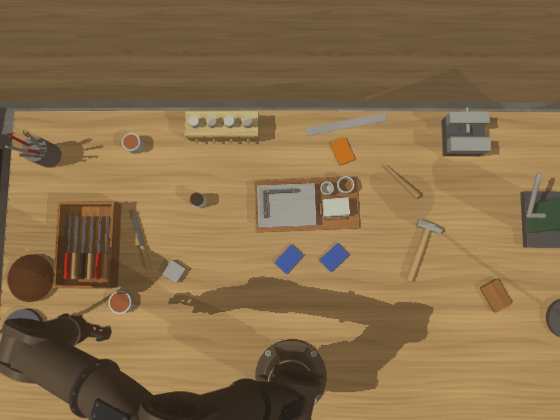

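View pics/side0.png

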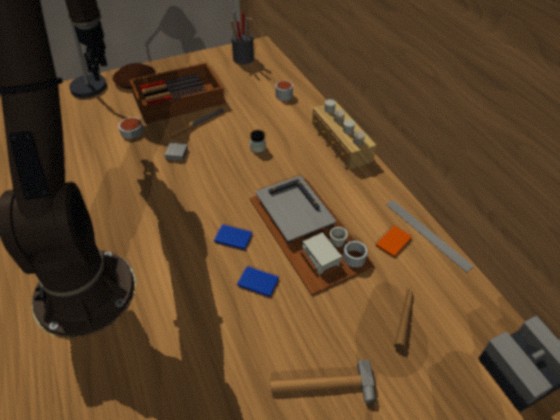

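The scene shows the stack at about (336,208) in top, with the platform and its L stop at about (285,205). The blue and orange tiles are look-alikes. I'll take a closer look at crops with measured outlines.

Run:
```python
from h import *
def crop(cam,x0,y0,x1,y1,s):
    im=cv2.imread(f"pics/{cam}0.png")[y0:y1,x0:x1]
    return cv2.resize(im,None,fx=s,fy=s,interpolation=cv2.INTER_CUBIC)
a=crop("top",245,170,370,240,6);b=crop("side",245,165,375,295,4)
cv2.imwrite("pics/ct.png",a);cv2.imwrite("pics/cs.png",b)
def rect(cam,box,lo,hi,z,sat=40,closed=False):
    x0,y0,x1,y1=box
    im=cv2.imread(f"pics/{cam}0.png")[y0:y1,x0:x1];s=4
    im=cv2.resize(im,None,fx=s,fy=s,interpolation=cv2.INTER_LINEAR);h=cv2.cvtColor(im,cv2.COLOR_BGR2HSV)
    m=((h[...,2]>=lo)&(h[...,2]<=hi)&(h[...,1]<sat)).astype(np.uint8)
    n,l,st,_=cv2.connectedComponentsWithStats(m)
    k=1+np.argmax(st[1:,4]);c=max(cv2.findContours((l==k).astype(np.uint8),0,cv2.CHAIN_APPROX_NONE)[0],key=len)[:,0]
    px=(c+.5)/s-.5+[x0,y0]
    P=np.array([atz(cam,p,z)[:2] for p in px],np.float32)
    r=cv2.minAreaRect(P*1000);print(cam,z,st[k,4]/s/s,np.round(r[0],1),np.round(r[1],1),round(r[2],2))
for sat in(40,60,80):
  for lo in(150,180,200): 
    rect("top",(316,193,356,222),lo,255,.05,sat)
    rect("side",(300,230,345,275),lo,255,.05,sat)
for cam,b in(("top",(255,180,318,228)),("side",(255,175,336,240))):
  for hi in(60,80,100): rect(cam,b,0,hi,.05,256)
  for lo in(100,120,130): rect(cam,b,lo,255,.038,50)
```

```text
top 0.05 434.25 [ 583.6 -153.2] [62.2 92.9] 4.31
side 0.05 562.75 [ 586.7 -156.6] [55.8 85.2] 5.01
top 0.05 380.5 [ 585.1 -154.3] [57.  87.8] 5.49Traceback (most recent call last):
  File "<stdin>", line 20, in <module>
  File "<stdin>", line 13, in rect
    return _wrapfunc(a, 'argmax', axis=axis, out=out, **kwds)
    return bound(*args, **kwds)
ValueError: attempt to get argmax of an empty sequence
```

View pics/ct.png

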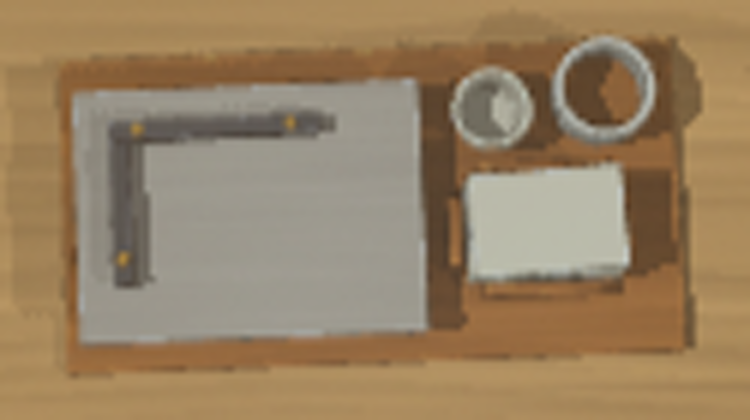

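View pics/cs.png

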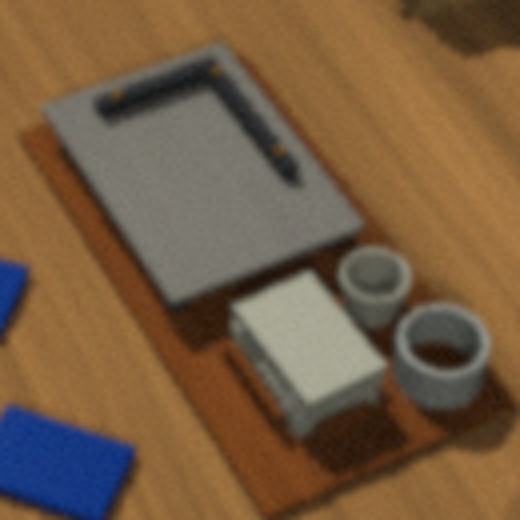

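Top crop: the tile's corners are at about (467,178), (622,165), (629,265), (470,278). The platform's are at (73,93), (417,80), (428,330), (80,343). The L's inner corner is at about (147,142). Side crop: the tile's top corners are at about (233,320), (308,272), (385,362), (308,405).

Run:
```python
from h import *
T=lambda c,r,z:1000*atz("top",((c+.5)/6-.5+245,(r+.5)/6-.5+170),z)[:2]
S=lambda c,r,z:1000*atz("side",((c+.5)/4-.5+245,(r+.5)/4-.5+165),z)[:2]
def quad(n,ps):
    ps=np.array(ps);r=cv2.minAreaRect(ps.astype(np.float32));print(n,np.round(ps,1).tolist(),"mean",ps.mean(0).round(1),np.round(r[1],1),round(r[2],2))
quad("tileT",[T(*p,50) if 0 else T(*p,.05) for p in((467,178),(622,165),(629,265),(470,278))])
quad("tileS",[S(*p,.05) for p in((233,320),(308,272),(385,362),(308,405))])
quad("platT",[T(*p,.038) for p in((73,93),(417,80),(428,330),(80,343))])
quad("platS",[S(*p,.038) for p in((43,107),(222,43),(363,225),(172,303))])
def ln(n,a,b):
    d=(b-a);print(n,a.round(1),b.round(1),"len",np.linalg.norm(d).round(1),"ang",np.degrees(np.arctan2(d[1],d[0])).round(2))
ln("T long foot",T(147,143,.038),T(330,133,.038))
ln("T long outer top",T(113,123,.05),T(335,112,.05))
ln("T short outer top",T(110,125,.05),T(114,285,.05))
ln("T short foot",T(147,143,.038),T(149,282,.038))
ln("S short foot",S(105,122,.038),S(218,83,.038))
ln("S long foot",S(218,83,.038),S(290,183,.038))
ln("T screws long",T(136,129,.05),T(290,122,.05));ln("T screws short",T(136,129,.05),T(123,258,.05))
ln("S screws long",S(215,71,.05),S(279,151,.05));ln("S screws short",S(215,71,.05),S(117,95,.05))
for cam in("top","side"):
    grab_frame(cam)
    for q,z in(("fence",.038),("home",.043),("platform_center",.038),("tile1_center",.045),("cradle_center",.01),("crucible",.008),("casting_ring",.008)):
        for r in place_of(cam,q)[:3]: print(cam,q,r["conf"],(1000*atz(cam,r["location"],z)).round(1)[:2])
```

```text
tileT [[609.7, -107.5], [617.8, -198.0], [559.1, -201.5], [551.0, -109.0]] mean [ 584.4 -154. ] [58.8 94.4] 4.97
tileS [[548.4, -125.4], [611.1, -109.8], [620.7, -195.2], [561.0, -204.4]] mean [ 585.3 -158.7] [64.3 85.9] 8.77
platT [[661.2, 124.3], [669.8, -79.0], [521.6, -85.3], [512.9, 118.3]] mean [591.4  19.6] [148.4 203.8] 2.42
platS [[514.9, 114.4], [662.3, 122.0], [670.2, -79.9], [523.0, -87.9]] mean [592.6  17.2] [147.6 204.2] 2.28
T long foot [631.5  80.2] [637.9 -27.7] len 108.1 ang -86.6
T long outer top [641.4  99.7] [648.4 -30.3] len 130.2 ang -86.9
T short outer top [640.2 101.4] [546.   98.1] len 94.3 ang -177.94
T short foot [631.5  80.2] [549.   78.3] len 82.5 ang -178.63
S short foot [549.6  82.2] [640.8  84.9] len 91.3 ang 1.69
S long foot [640.8  84.9] [642.8 -24.9] len 109.8 ang -88.96
T screws long [637.9  86.2] [642.4  -4. ] len 90.3 ang -87.14
T screws short [637.9  86.2] [561.8  93. ] len 76.4 ang 174.88
S screws long [638.6  86.1] [644.1  -4.4] len 90.6 ang -86.5
S screws short [638.6  86.1] [563.7  92.6] len 75.2 ang 175.0
top fence 0.48 [629.3  87.9]
top home 0.66 [606.3  53.6]
top platform_center 0.86 [586.1  21.5]
top platform_center 0.67 [ 575.5 -151.1]
top tile1_center 0.74 [ 412.3 -134.9]
top tile1_center 0.64 [ 788.3 -168.5]
top tile1_center 0.64 [403.8  14.1]
top cradle_center 0.96 [ 581.4 -150.5]
top crucible 0.47 [ 648.7 -117.9]
top crucible 0.35 [ 586.7 -158.2]
top casting_ring 0.5 [ 665.4 -184.7]
side fence 0.55 [632.4  83.1]
side home 0.73 [ 577.1 -178.1]
side home 0.72 [608.1  51.4]
side home 0.46 [ 662.4 -208.3]
side platform_center 0.77 [594.1  28.5]
side tile1_center 0.8 [ 757.4 -209.2]
side tile1_center 0.67 [ 594.8 -154.9]
side tile1_center 0.67 [ 399.8 -181.4]
side cradle_center 0.57 [ 594.2 -159. ]
side cradle_center 0.21 [ 594.9 -151.1]
side crucible 0.73 [ 653.6 -127. ]
```

Request:
step_arm --pt "0.055 -0.0925 0 0 0 -0.0237 0.35" --pt "0.055 -0.0925 0 0 0 -0.0237 0.35" --pt "0.055 -0.0925 0 0 0 -0.0237 0.35" --pt "0.055 -0.0925 0 0 0 -0.0237 0.35" --pt "0.055 -0.0925 0 0 0 -0.0237 0.35" --pt "0.055 -0.0925 0 0 0 -0.0237 0.35" --pt "0.055 -0.0925 0 0 0 -0.0237 0.35" --pt "0.055 -0.0925 0 0 0 -0.0237 0.35"

```text
time_s: 2.4
eef_pos: [0.3827, 0.2926, 0.2486]
ee_rot: [1.415, 2.805, 0.001]
contact_force: [-0.1, 0.8, 0.5]
opening: 0.347
finger_force: 0.0
```

Request:
step_arm --pt "0.055 -0.0925 0 0 0 -0.0237 0.35" --pt "0.055 -0.0925 0 0 0 -0.0237 0.35" --pt "0.055 -0.0925 0 0 0 -0.0237 0.35" --pt "0.055 -0.0925 0 0 0 -0.0237 0.35" --pt "0.055 -0.0925 -0.05 0 0 -0.0237 0.35" --pt "0.055 -0.0925 -0.05 0 0 -0.0237 0.35" --pt "0.055 -0.0925 -0.05 0 0 -0.0237 0.35" --pt "0.055 -0.0925 -0.05 0 0 -0.0237 0.35"

```text
time_s: 3.2
eef_pos: [0.5589, -0.0033, 0.1678]
ee_rot: [2.175, 2.266, 0.001]
contact_force: [0.1, 0.6, 0.6]
opening: 0.352
finger_force: 0.0
```

Request:
step_arm --pt "0 0 -0.1 0 0 0.0015 0.35" --pt "0 0 -0.1 0 0 0 0.35" --pt "0 0 -0.05 0 0 0 0.35" --pt "0 0 -0.015 0 0 0 0.35" --pt "0 0 0 0 0 0 0.35"

```text
time_s: 3.7
eef_pos: [0.5578, -0.0019, 0.062]
ee_rot: [-2.167, -2.274, 0.001]
contact_force: [0.1, -0.8, 0.4]
opening: 0.349
finger_force: 0.0
```

Request:
step_arm --pt "0 0 -0.0025 0 0 0 0.35" --pt "0 0 -0.0025 0 0 0 0.35" --pt "0 0 -0.0025 0 0 0 0.35" --pt "0 0 0 0 0 0 0.35"

```text
time_s: 4.1
eef_pos: [0.5583, -0.0017, 0.0599]
ee_rot: [2.166, 2.274, 0.001]
contact_force: [0.3, -0.2, 0.6]
opening: 0.351
finger_force: 0.0
```

Request:
step_arm --pt "0 0 -0.0025 0 0 0 0.35" --pt "0 0 -0.0025 0 0 0 0.35" --pt "0 0 -0.0025 0 0 0 0.35"

```text
time_s: 4.4
eef_pos: [0.558, -0.0019, 0.0563]
ee_rot: [2.167, 2.275, 0.0]
contact_force: [0.5, 0.2, 0.1]
opening: 0.347
finger_force: 0.0
```

Request:
step_arm --pt "0 0 -0.0025 0 0 0 0.35" --pt "0 0 -0.0025 0 0 0 0.35"

```text
time_s: 4.6
eef_pos: [0.558, -0.0019, 0.0546]
ee_rot: [-2.167, -2.274, -0.0]
contact_force: [-5.3, 0.9, 19.2]
opening: 0.351
finger_force: 9.7
```

Request:
step_arm --pt "0 0 -0.0025 0 0 0 0.35" --pt "0 0 -0.0025 0 0 0 0.35"

```text
time_s: 4.8
eef_pos: [0.5581, -0.0019, 0.0545]
ee_rot: [-2.167, -2.274, -0.002]
contact_force: [-13.4, 1.3, 45.7]
opening: 0.35
finger_force: 23.1
```

Request:
step_arm --pt "0 0 0.12 0 0 0 0.35" --pt "0.0142 -0.097 0 0 0 0 0.35" --pt "0.0142 -0.097 0 0 0 0 0.35" --pt "0.0142 -0.097 0 0 0 0 0.35" --pt "0.0142 -0.097 0 0 0 0 0.35" --pt "0.0142 -0.097 0 0 0 0 0.35" --pt "0.0142 -0.097 0 0 0 0 0.35" --pt "0 0 0 0 0 0 0.35"

```text
time_s: 5.6
eef_pos: [0.5912, -0.2425, 0.1008]
ee_rot: [2.173, 2.263, -0.005]
contact_force: [-2.0, -0.7, 0.1]
opening: 0.348
finger_force: 0.0
```

Request:
step_arm --pt "0 0 -0.05 0 0 0 0.35" --pt "0 0 -0.04 0 0 0 0.35" --pt "0 0 0 0 0 0 0.35"

```text
time_s: 5.9
eef_pos: [0.5904, -0.2333, 0.0617]
ee_rot: [-2.163, -2.272, 0.003]
contact_force: [-1.0, 0.7, 0.4]
opening: 0.353
finger_force: 0.0
```

Run:
```python
from h import *
o=get_obs();print(o["eef_pos"],o["contact_force"])
grab_frame("side");grab_frame("top");im,_=grab_frame("side");c=cv2.resize(im[195:315,260:400],None,fx=5,fy=5,interpolation=cv2.INTER_CUBIC);cv2.imwrite("pics/s1.png",c[...,::-1])
```

```text
[ 0.5904063  -0.23326791  0.06168111] [-0.98143125  0.65900701  0.36606592]
```

View pics/s1.png

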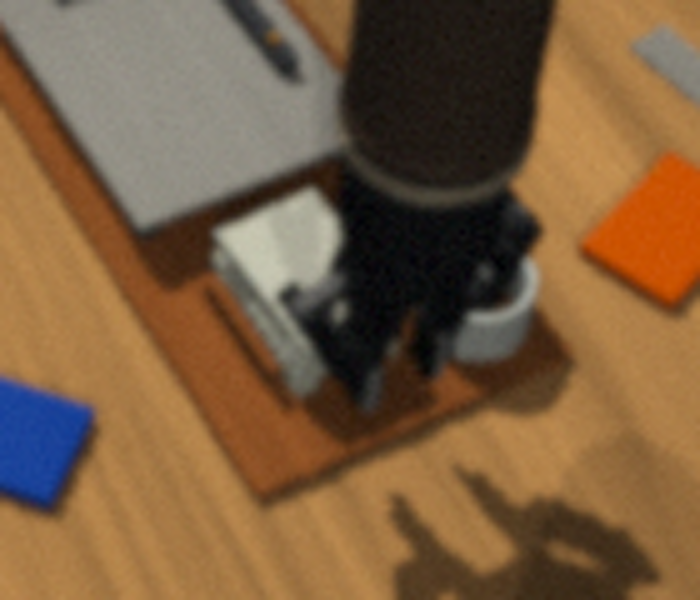

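Request:
step_arm --pt "0 0.015 -0.003 0 0 0 0.35" --pt "0 0.015 0 0 0 0 0.35" --pt "0 0.005 0 0 0 0 0.35" --pt "0 0.005 0 0 0 0 0.35" --pt "0 0.005 0 0 0 0 0.35"

```text
time_s: 6.55
eef_pos: [0.5922, -0.2165, 0.0633]
ee_rot: [2.167, 2.274, 0.0]
contact_force: [0.1, -0.1, -0.1]
opening: 0.346
finger_force: 0.0
```

Request:
step_arm --pt "0 0.005 0 0 0 0 0.35" --pt "0 0.005 0 0 0 0 0.35" --pt "0 0.005 0 0 0 0 0.35"

```text
time_s: 6.85
eef_pos: [0.592, -0.2109, 0.0631]
ee_rot: [2.167, 2.274, -0.0]
contact_force: [-0.5, -1.1, -0.0]
opening: 0.35
finger_force: 0.3
```

Request:
step_arm --pt "0 0.005 0 0 0 0 0.35" --pt "0 0.005 0 0 0 0 0.35" --pt "0 0.005 0 0 0 0 0.35"

```text
time_s: 7.15
eef_pos: [0.5921, -0.2047, 0.0631]
ee_rot: [2.167, 2.274, -0.0]
contact_force: [-0.2, -0.7, 1.3]
opening: 0.347
finger_force: 0.4
```

Request:
step_arm --pt "0 -0.0075 0 0 0 0 0.35" --pt "0 0 -0.007 0 0 0 0.35" --pt "0 0.0025 0 0 0 0 0.35" --pt "0 0.005 0 0 0 0 0.35" --pt "0 0.005 0 0 0 0 0.35" --pt "0 0.005 0 0 0 0 0.35"

```text
time_s: 7.75
eef_pos: [0.592, -0.2005, 0.0603]
ee_rot: [2.167, 2.274, -0.0]
contact_force: [-0.1, -1.2, -0.3]
opening: 0.35
finger_force: 0.2
```

Request:
step_arm --pt "0 0.0075 0 0 0 0 0.35" --pt "0 0.0075 0 0 0 0 0.35" --pt "0 0.0075 0 0 0 0 0.35" --pt "0 0.0075 0 0 0 0 0.35"

```text
time_s: 8.15
eef_pos: [0.5921, -0.1884, 0.0604]
ee_rot: [2.167, 2.275, 0.0]
contact_force: [0.3, -0.9, 0.0]
opening: 0.351
finger_force: 0.3
```

Run:
```python
from h import *
im,_=grab_frame("side");c=cv2.resize(im[195:315,260:400],None,fx=5,fy=5,interpolation=cv2.INTER_CUBIC);cv2.imwrite("pics/s2.png",c[...,::-1])
```

```text
(no output)
```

View pics/s2.png

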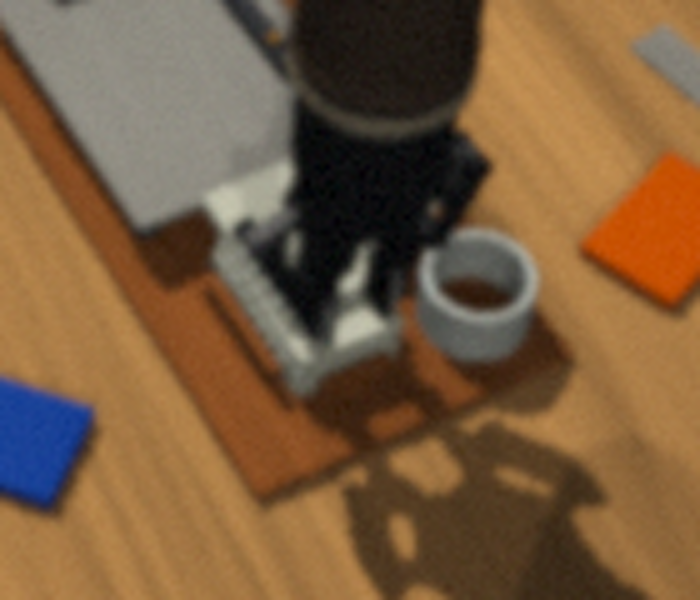

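Request:
step_arm --pt "-0.0006 0.0125 0 0 0 0 0.35" --pt "-0.0006 0.0125 0 0 0 0 0.35" --pt "-0.0006 0.0125 0 0 0 0 0.35" --pt "-0.0006 0.0125 0 0 0 0 0.35" --pt "-0.0006 0.0125 0 0 0 0 0.35" --pt "-0.0006 0.0125 0 0 0 0 0.35" --pt "-0.0006 0.0125 0 0 0 0 0.35" --pt "-0.0006 0.0125 0 0 0 0 0.35"

```text
time_s: 9.0
eef_pos: [0.59, -0.1481, 0.0602]
ee_rot: [-2.167, -2.274, 0.0]
contact_force: [0.9, 0.4, 0.1]
opening: 0.347
finger_force: 0.2
```

Request:
step_arm --pt "-0.0006 0.0125 0 0 0 0 0.35" --pt "-0.0006 0.0125 0 0 0 0 0.35" --pt "-0.0006 0.0125 0 0 0 0 0.35" --pt "-0.0006 0.0125 0 0 0 0 0.35" --pt "-0.0006 0.0125 0 0 0 0 0.35" --pt "-0.0006 0.0125 0 0 0 0 0.35" --pt "-0.0006 0.0125 0 0 0 0 0.35" --pt "-0.0006 0.0125 0 0 0 0 0.35"

```text
time_s: 9.8
eef_pos: [0.5882, -0.1083, 0.0603]
ee_rot: [2.167, 2.274, 0.0]
contact_force: [-0.5, -1.1, -0.0]
opening: 0.356
finger_force: 0.3
```

Run:
```python
from h import *
im,_=grab_frame("side");a=cv2.resize(im[165:265,250:360],None,fx=4,fy=4,interpolation=cv2.INTER_CUBIC)
im,_=grab_frame("top");b=cv2.resize(im[175:240,250:350],None,fx=4,fy=4,interpolation=cv2.INTER_CUBIC)
c=np.zeros((400,840,3),np.uint8);c[:,:440]=a;c[:260,440:]=b;c=c[:,:];cv2.imwrite("pics/s3.png",cv2.resize(c,(798,380))[...,::-1])
```

```text
(no output)
```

View pics/s3.png

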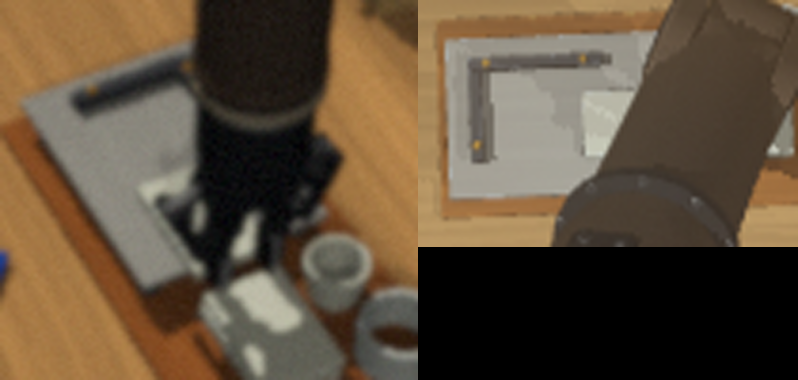

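The tile spans the gap and its leading end lies on the platform. The lower tiles are in place, so I'll keep sliding.

Request:
step_arm --pt "-0.0006 0.0125 0 0 0 0 0.35" --pt "-0.0006 0.0125 0 0 0 0 0.35" --pt "-0.0006 0.0125 0 0 0 0 0.35" --pt "-0.0006 0.0125 0 0 0 0 0.35" --pt "-0.0006 0.0125 0 0 0 0 0.35" --pt "-0.0006 0.0125 0 0 0 0 0.35" --pt "-0.0006 0.0125 0 0 0 0 0.35"

```text
time_s: 10.6
eef_pos: [0.5865, -0.0733, 0.0603]
ee_rot: [2.167, 2.274, 0.0]
contact_force: [0.4, -1.7, 1.0]
opening: 0.351
finger_force: 0.5
```

Request:
step_arm --pt "-0.0006 0.0125 0 0 0 0 0.35" --pt "-0.0006 0.0125 0 0 0 0 0.35" --pt "-0.0006 0.0125 0 0 0 0 0.35" --pt "-0.0006 0.0125 0 0 0 0 0.35" --pt "-0.0006 0.0125 0 0 0 0 0.35" --pt "-0.0003 0.0075 0 0 0 0 0.35"

```text
time_s: 11.2
eef_pos: [0.5852, -0.045, 0.0603]
ee_rot: [-2.166, -2.275, -0.0]
contact_force: [-0.2, -1.0, 1.5]
opening: 0.346
finger_force: 0.4
```

Run:
```python
from h import *
im,_=grab_frame("side");a=cv2.resize(im[165:265,250:360],None,fx=4,fy=4,interpolation=cv2.INTER_CUBIC)
im,_=grab_frame("top");b=cv2.resize(im[175:240,250:350],None,fx=4,fy=4,interpolation=cv2.INTER_CUBIC)
c=np.zeros((400,840,3),np.uint8);c[:,:440]=a;c[:260,440:]=b;c=c[:,:];cv2.imwrite("pics/s4.png",cv2.resize(c,(798,380))[...,::-1])
```

```text
(no output)
```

View pics/s4.png

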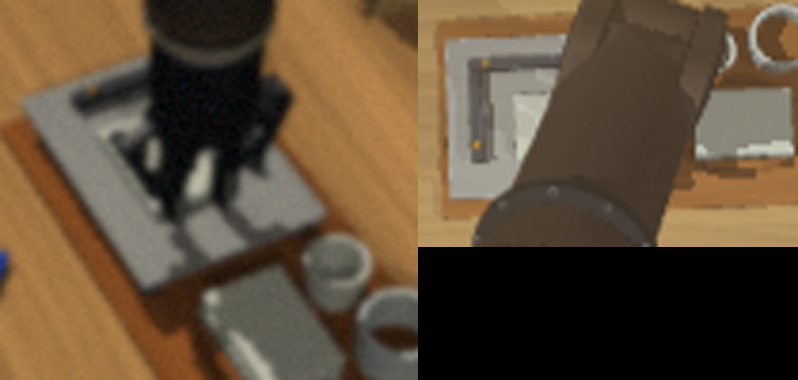

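Request:
step_arm --pt "-0.0006 0.0125 0 0 0 0 0.35" --pt "-0.0003 0.0075 0 0 0 0 0.35" --pt "0 0 0 0 0 0 0.35" --pt "0 -0.03 0 0 0 0 0.35" --pt "0 -0.02 0.08 0 0 0 0.35" --pt "-0.035 0 0.06 0 0 0.0455 0.35" --pt "-0.035 0 0 0 0 0.0455 0.35"

```text
time_s: 12.0
eef_pos: [0.5585, -0.0598, 0.1192]
ee_rot: [1.813, 2.56, 0.003]
contact_force: [-0.0, -0.6, -0.6]
opening: 0.354
finger_force: 0.0
```

Request:
step_arm --pt "-0.035 0.03 0 0 0 0.0455 0.35" --pt "-0.035 0.03 0 0 0 0.0455 0.35" --pt "-0.035 0.03 0 0 0 0.0455 0.35" --pt "0 0.03 0 0 0 0.0455 0.35" --pt "0 0.03 0 0 0 0.0455 0.35" --pt "0 0.03 0 0 0 0.0455 0.35" --pt "0 0 0 0 0 0.0455 0.35" --pt "0 0 0 0 0 0.0455 0.35"

```text
time_s: 12.8
eef_pos: [0.5149, 0.0136, 0.1164]
ee_rot: [0.137, 3.138, -0.0]
contact_force: [0.0, 0.1, -0.6]
opening: 0.351
finger_force: 0.0
```

```bash
cat > see.py <<'E'
from h import *
import sys
ims={}
o=get_obs();print(o["eef_pos"].round(4),o["ee_rot"].round(3),o["joint_positions"].round(2))
for cam,(x0,y0,x1,y1) in (("top",(255,178,320,230)),("side",(255,170,335,245))):
    im,d=grab_frame(cam);ims[cam]=im
    s=4;b=cv2.resize(im[y0:y1,x0:x1],None,fx=s,fy=s,interpolation=cv2.INTER_LINEAR).astype(int)
    # tile is greenish-white: brighter than platform
    for t in(185,195,205):
        m=(b.min(2)>t-20)&(b[...,1]>t);m=m.astype(np.uint8)
        n,l,st,_=cv2.connectedComponentsWithStats(m)
        if n<2: continue
        k=1+np.argmax(st[1:,4]);c=max(cv2.findContours((l==k).astype(np.uint8),0,cv2.CHAIN_APPROX_NONE)[0],key=len)[:,0]
        P=np.array([atz(cam,p,.048)[:2] for p in (c+.5)/s-.5+[x0,y0]],np.float32)*1000
        r=cv2.minAreaRect(P);print(cam,t,np.round(r[0],1),np.round(r[1],1),round(r[2],2))
a=cv2.resize(ims["side"][165:265,250:360],None,fx=4,fy=4,interpolation=cv2.INTER_CUBIC)
b=cv2.resize(ims["top"][175:240,250:350],None,fx=4,fy=4,interpolation=cv2.INTER_CUBIC)
c=np.zeros((400,840,3),np.uint8);c[:,:440]=a;c[:260,440:]=b;cv2.imwrite(sys.argv[1],cv2.resize(c,(798,380))[...,::-1])
E
python3 see.py pics/s5.png
```

```text
[0.5149 0.0136 0.1164] [ 0.137  3.138 -0.   ] [-0.2   0.41  0.09  2.   -0.05  0.73  1.4 ]
```

View pics/s5.png

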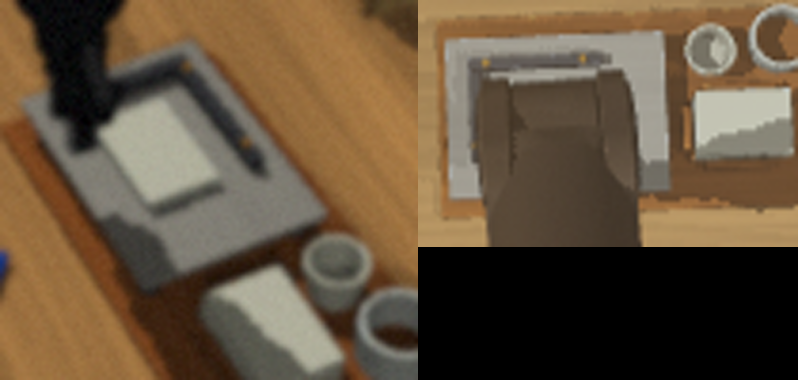

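Run:
```python
from h import *
S=lambda c,r,z:1000*atz("side",(c/3.8+250-.4,r/3.8+165-.4),z)[:2]
ps=np.array([S(*p,.048) for p in((100,132),(165,95),(220,183),(152,207))]);print(ps.round(1),ps.mean(0))
r=cv2.minAreaRect(ps.astype(np.float32));print(r)
print(S(186,80,.038),S(258,172,.038),S(78,117,.038))
print(proj("top",[[.604,.0406,.043],[.632,.087,.038]]))
```

```text
[[552.   52.1]
 [612.5  67.4]
 [609.9 -29.8]
 [555.5 -30.6]] [582.45214162  14.78478251]
((582.77490234375, 18.40375328063965), (60.68124008178711, 97.209716796875), 0.757051944732666)
[638.77947526  84.51331549] [644.66021422 -23.61949609] [547.19300689  82.08410762]
[[280.18798846 200.95628984]
 [267.17387001 193.25732251]]
```

Request:
step_arm --pt "0 0.01 0 0 0 0.043 0.35" --pt "0 0 -0.07 0 0 0 0.35" --pt "0 0 -0.05 0 0 0 0.35" --pt "0 0 -0.015 0 0 0 0.35" --pt "0 0 0 0 0 0 0.35" --pt "0 0 0 0 0 0 0.35"

```text
time_s: 13.5
eef_pos: [0.5153, 0.018, 0.063]
ee_rot: [-0.063, 3.14, -0.0]
contact_force: [-0.1, 0.1, 0.2]
opening: 0.349
finger_force: 0.0
```

Request:
step_arm --pt "0 0 -0.0068 0 0 0.001 0.35" --pt "0.0125 0.0006 0 0 0 0 0.35" --pt "0.0125 0.0006 0 0 0 0 0.35" --pt "0.0125 0.0006 0 0 0 0 0.35" --pt "0.005 0.0003 0 0 0 0 0.35" --pt "0.005 0.0003 0 0 0 0 0.35" --pt "0.005 0.0003 0 0 0 0 0.35"

```text
time_s: 14.2
eef_pos: [0.5359, 0.0194, 0.0596]
ee_rot: [0.071, -3.141, -0.0]
contact_force: [0.3, 0.4, -0.2]
opening: 0.348
finger_force: 0.0
```

Request:
step_arm --pt "0.005 0.0003 0 0 0 0 0.35" --pt "0.005 0.0003 0 0 0 0 0.35" --pt "0.005 0.0003 0 0 0 0 0.35" --pt "0.005 0.0003 0 0 0 0 0.35" --pt "0.005 0.0003 0 0 0 0 0.35"

```text
time_s: 14.7
eef_pos: [0.5458, 0.02, 0.0595]
ee_rot: [0.071, -3.14, 0.0]
contact_force: [-0.5, 0.2, 0.3]
opening: 0.351
finger_force: 0.4
```

Request:
step_arm --pt "0.005 0.0003 0 0 0 0 0.35" --pt "0.005 0.0003 0 0 0 0 0.35" --pt "0.005 0.0003 0 0 0 0 0.35"

```text
time_s: 15.0
eef_pos: [0.552, 0.0204, 0.0596]
ee_rot: [0.071, -3.141, -0.0]
contact_force: [-0.5, 0.3, -0.6]
opening: 0.349
finger_force: 0.3
```

Request:
step_arm --pt "0.0025 0.0001 0 0 0 0 0.35" --pt "0.0025 0.0001 0 0 0 0 0.35" --pt "0.0025 0.0001 0 0 0 0 0.35"

```text
time_s: 15.3
eef_pos: [0.5549, 0.0205, 0.0596]
ee_rot: [0.071, -3.141, -0.0]
contact_force: [0.0, -0.6, 0.2]
opening: 0.347
finger_force: 0.3
```

Request:
step_arm --pt "0.0025 0.0001 0 0 0 0 0.35" --pt "0.001 0 0 0 0 0 0.35"

```text
time_s: 15.5
eef_pos: [0.5564, 0.0205, 0.0596]
ee_rot: [-0.071, 3.141, 0.0]
contact_force: [0.0, -0.0, -0.4]
opening: 0.346
finger_force: 0.3
```

Request:
step_arm --pt "0.0015 0.0001 0 0 0 0 0.35"

```text
time_s: 15.6
eef_pos: [0.5569, 0.0205, 0.0596]
ee_rot: [0.071, -3.141, -0.0]
contact_force: [-1.3, -0.1, -0.3]
opening: 0.349
finger_force: 0.3
```

Request:
step_arm --pt "0.0015 0.0001 0 0 0 0 0.35"

```text
time_s: 15.7
eef_pos: [0.5575, 0.0206, 0.0596]
ee_rot: [-0.071, 3.141, 0.0]
contact_force: [-0.6, 0.2, 0.2]
opening: 0.357
finger_force: 0.3
```

Request:
step_arm --pt "0.001 0 0 0 0 0 0.35"

```text
time_s: 15.8
eef_pos: [0.5579, 0.0206, 0.0596]
ee_rot: [-0.071, 3.141, 0.0]
contact_force: [-0.0, -0.5, 0.4]
opening: 0.348
finger_force: 0.3
```

Request:
step_arm --pt "0.001 0 0 0 0 0 0.35"

```text
time_s: 15.9
eef_pos: [0.5583, 0.0206, 0.0596]
ee_rot: [-0.071, 3.141, 0.0]
contact_force: [-1.7, -0.4, 0.1]
opening: 0.351
finger_force: 0.3
```

Request:
step_arm --pt "0.001 0.0001 0 0 0 0 0.35" --pt "0.001 0 0 0 0 0 0.35"

```text
time_s: 16.1
eef_pos: [0.5591, 0.0206, 0.0596]
ee_rot: [-0.071, 3.141, 0.0]
contact_force: [-1.4, -0.4, -0.2]
opening: 0.356
finger_force: 0.3
```

Request:
step_arm --pt "0.001 0.0001 0 0 0 0 0.35" --pt "0.001 0 0 0 0 0 0.35"

```text
time_s: 16.3
eef_pos: [0.5599, 0.0207, 0.0596]
ee_rot: [0.071, -3.141, -0.0]
contact_force: [-0.2, -0.6, -0.6]
opening: 0.347
finger_force: 0.3
```

Request:
step_arm --pt "0.001 0.0001 0 0 0 0 0.35" --pt "0.001 0 0 0 0 0 0.35"

```text
time_s: 16.5
eef_pos: [0.5607, 0.0207, 0.0596]
ee_rot: [0.071, -3.141, -0.0]
contact_force: [-0.9, 0.7, -0.4]
opening: 0.352
finger_force: 0.3
```

Request:
step_arm --pt "0.001 0.0001 0 0 0 0 0.35" --pt "0.001 0 0 0 0 0 0.35"

```text
time_s: 16.7
eef_pos: [0.5615, 0.0208, 0.0596]
ee_rot: [-0.071, 3.141, 0.0]
contact_force: [-0.0, -0.5, 0.0]
opening: 0.348
finger_force: 0.3
```

Request:
step_arm --pt "0.001 0.0001 0 0 0 0 0.35" --pt "0.001 0 0 0 0 0 0.35"

```text
time_s: 16.9
eef_pos: [0.5623, 0.0208, 0.0596]
ee_rot: [0.071, -3.141, -0.0]
contact_force: [0.3, 0.3, -0.8]
opening: 0.349
finger_force: 0.3
```

Request:
step_arm --pt "0.001 0.0001 0 0 0 0 0.35" --pt "0.001 0 0 0 0 0 0.35"

```text
time_s: 17.1
eef_pos: [0.5631, 0.0208, 0.0596]
ee_rot: [-0.071, 3.141, 0.0]
contact_force: [-0.8, 0.8, -0.0]
opening: 0.35
finger_force: 0.3
```

Request:
step_arm --pt "0.001 0.0001 0 0 0 0 0.35" --pt "0.001 0 0 0 0 0 0.35"

```text
time_s: 17.3
eef_pos: [0.5639, 0.0209, 0.0596]
ee_rot: [-0.071, 3.141, 0.0]
contact_force: [0.0, -0.2, 0.5]
opening: 0.348
finger_force: 0.3
```

Request:
step_arm --pt "0.001 0.0001 0 0 0 0 0.35" --pt "0.001 0 0 0 0 0 0.35"

```text
time_s: 17.5
eef_pos: [0.5647, 0.0209, 0.0596]
ee_rot: [-0.071, 3.141, 0.0]
contact_force: [-0.5, 0.3, -0.1]
opening: 0.351
finger_force: 0.3
```

Request:
step_arm --pt "0.001 0.0001 0 0 0 0 0.35" --pt "0.001 0 0 0 0 0 0.35"

```text
time_s: 17.7
eef_pos: [0.5655, 0.0209, 0.0596]
ee_rot: [-0.071, 3.141, 0.0]
contact_force: [-0.4, 1.3, 0.2]
opening: 0.353
finger_force: 0.3
```

Request:
step_arm --pt "0.001 0.0001 0 0 0 0 0.35" --pt "0.001 0 0 0 0 0 0.35"

```text
time_s: 17.9
eef_pos: [0.5657, 0.0209, 0.0595]
ee_rot: [0.071, -3.14, 0.0]
contact_force: [-3.2, -0.1, 2.2]
opening: 0.351
finger_force: 1.8
```

Request:
step_arm --pt "0.0005 0 0 0 0 0 0.35" --pt "0 0 0 0 0 0 0.35"

```text
time_s: 18.1
eef_pos: [0.5658, 0.0209, 0.0595]
ee_rot: [0.071, -3.139, 0.0]
contact_force: [-5.3, 0.4, 3.9]
opening: 0.351
finger_force: 2.4
```

Request:
step_arm --pt "-0.006 0 0 0 0 0 0.35" --pt "-0.02 0 0 0 0 0 0.35" --pt "0 0 0.075 0 0 0 0.35" --pt "0 0 0.075 0 0 -0.0455 0.35" --pt "0.0136 -0.0253 0 0 0 -0.0455 0.35" --pt "0.0136 -0.0253 0 0 0 -0.0455 0.35" --pt "0.0136 -0.0253 0 0 0 -0.0455 0.35" --pt "0.0136 -0.0253 0 0 0 -0.0455 0.35"

```text
time_s: 18.9
eef_pos: [0.578, -0.0197, 0.1199]
ee_rot: [1.04, 2.963, 0.001]
contact_force: [-0.3, 0.2, 0.3]
opening: 0.35
finger_force: 0.0
```

Request:
step_arm --pt "0.0136 -0.0253 0 0 0 -0.0455 0.35" --pt "0.0136 -0.0253 0 0 0 -0.0455 0.35" --pt "0.0136 -0.0253 0 0 0 -0.0455 0.35" --pt "0.0136 -0.0253 0 0 0 -0.0455 0.35" --pt "0 0 0 0 0 -0.0455 0.35" --pt "0 0 0 0 0 -0.0455 0.35" --pt "0 0 0 0 0 0 0.35"

```text
time_s: 19.6
eef_pos: [0.5995, -0.0598, 0.1195]
ee_rot: [2.174, 2.267, 0.0]
contact_force: [-0.1, 0.6, -0.2]
opening: 0.351
finger_force: 0.0
```

```bash
python3 see.py pics/s6.png
```

```text
[ 0.5995 -0.0598  0.1195] [2.174 2.267 0.   ] [-0.32  0.56  0.49  1.8  -0.34  0.86  0.37]
top 185 [597.  41.] [45.4 49.4] 3.66
top 195 [595.2  41.5] [39.5 45.5] 5.35
```

View pics/s6.png

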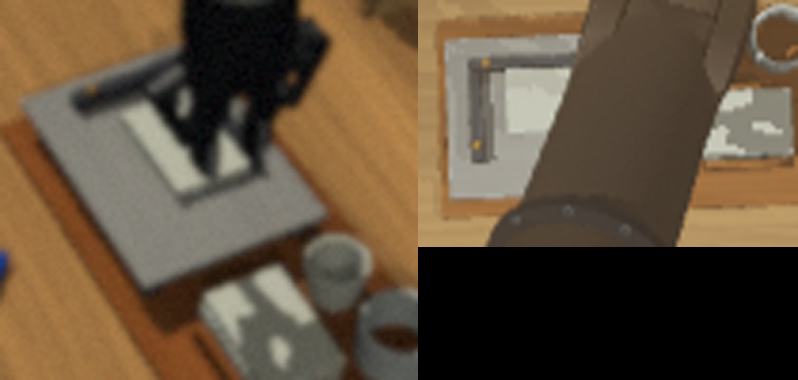

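The tile lies along the long bar (top crop: its upper edge is against it). About 12 mm remains to the short bar. Next I'll lower behind it and creep in y.

Request:
step_arm --pt "0 0 -0.07 0 0 0.001 0.35" --pt "0 0 -0.06 0 0 0 0.35" --pt "0 0 -0.014 0 0 0 0.35" --pt "0 0 0 0 0 0 0.35" --pt "0 0 0 0 0 0 0.35"

```text
time_s: 20.2
eef_pos: [0.6002, -0.0602, 0.063]
ee_rot: [2.167, 2.273, 0.001]
contact_force: [1.1, -0.4, 0.3]
opening: 0.35
finger_force: 0.0
```

Request:
step_arm --pt "0 0 -0.0075 0 0 0 0.35" --pt "-0.0006 0.0125 0 0 0 0 0.35" --pt "-0.0006 0.0125 0 0 0 0 0.35" --pt "-0.0005 0.01 0 0 0 0 0.35" --pt "-0.0002 0.005 0 0 0 0 0.35" --pt "-0.0002 0.0025 0 0 0 0 0.35"

```text
time_s: 20.8
eef_pos: [0.5988, -0.0424, 0.059]
ee_rot: [-2.168, -2.273, -0.0]
contact_force: [0.2, -0.8, -0.5]
opening: 0.35
finger_force: 0.0
```

Request:
step_arm --pt "-0.0001 0.0025 0 0 0 0 0.35" --pt "-0.0001 0.0025 0 0 0 0 0.35" --pt "-0.0001 0.0025 0 0 0 0 0.35" --pt "-0.0001 0.0025 0 0 0 0 0.35"

```text
time_s: 21.2
eef_pos: [0.5986, -0.0391, 0.059]
ee_rot: [2.169, 2.272, -0.0]
contact_force: [0.2, 0.7, 0.2]
opening: 0.348
finger_force: 0.0
```

Request:
step_arm --pt "-0.0001 0.0025 0 0 0 0 0.35" --pt "-0.0001 0.0025 0 0 0 0 0.35" --pt "-0.0001 0.0025 0 0 0 0 0.35"

```text
time_s: 21.5
eef_pos: [0.5985, -0.036, 0.059]
ee_rot: [2.169, 2.273, 0.0]
contact_force: [-0.4, -0.4, -0.0]
opening: 0.35
finger_force: 0.3
```

Request:
step_arm --pt "-0.0001 0.0025 0 0 0 0 0.35" --pt "-0.0001 0.0025 0 0 0 0 0.35" --pt "-0.0001 0.0025 0 0 0 0 0.35"

```text
time_s: 21.8
eef_pos: [0.5983, -0.0331, 0.059]
ee_rot: [2.169, 2.273, -0.0]
contact_force: [0.4, -0.8, -0.2]
opening: 0.347
finger_force: 0.4
```

Request:
step_arm --pt "-0.0001 0.0025 0 0 0 0 0.35"

```text
time_s: 21.9
eef_pos: [0.5983, -0.032, 0.059]
ee_rot: [2.169, 2.273, -0.0]
contact_force: [0.1, -1.1, 0.7]
opening: 0.35
finger_force: 0.4
```

Request:
step_arm --pt "0 0.001 0 0 0 0 0.35"

```text
time_s: 22.0
eef_pos: [0.5983, -0.0315, 0.059]
ee_rot: [2.169, 2.273, -0.0]
contact_force: [0.5, -0.8, -0.0]
opening: 0.348
finger_force: 0.4
```

Request:
step_arm --pt "-0.0001 0.0015 0 0 0 0 0.35" --pt "0 0.001 0 0 0 0 0.35"

```text
time_s: 22.2
eef_pos: [0.5982, -0.0306, 0.059]
ee_rot: [-2.169, -2.273, 0.0]
contact_force: [0.3, -0.2, 0.5]
opening: 0.35
finger_force: 0.4
```

Request:
step_arm --pt "-0.0001 0.0015 0 0 0 0 0.35" --pt "0 0.001 0 0 0 0 0.35"

```text
time_s: 22.4
eef_pos: [0.5982, -0.0295, 0.059]
ee_rot: [-2.169, -2.273, -0.0]
contact_force: [0.0, -0.3, 0.7]
opening: 0.349
finger_force: 0.4
```

Request:
step_arm --pt "-0.0001 0.0015 0 0 0 0 0.35" --pt "0 0.001 0 0 0 0 0.35"

```text
time_s: 22.6
eef_pos: [0.5981, -0.0285, 0.059]
ee_rot: [-2.169, -2.273, 0.0]
contact_force: [-0.4, -0.3, -0.4]
opening: 0.347
finger_force: 0.4
```

Request:
step_arm --pt "-0.0001 0.0015 0 0 0 0 0.35" --pt "0 0.001 0 0 0 0 0.35"

```text
time_s: 22.8
eef_pos: [0.5981, -0.0275, 0.059]
ee_rot: [2.169, 2.273, 0.0]
contact_force: [-0.7, -0.3, 0.4]
opening: 0.352
finger_force: 0.4
```

Request:
step_arm --pt "-0.0001 0.0015 0 0 0 0 0.35" --pt "0 0.001 0 0 0 0 0.35"

```text
time_s: 23.0
eef_pos: [0.5981, -0.0265, 0.059]
ee_rot: [-2.169, -2.273, -0.0]
contact_force: [-0.1, -1.0, -0.7]
opening: 0.352
finger_force: 0.4
```

Request:
step_arm --pt "-0.0001 0.0015 0 0 0 0 0.35" --pt "0 0.001 0 0 0 0 0.35"

```text
time_s: 23.2
eef_pos: [0.598, -0.0255, 0.059]
ee_rot: [-2.169, -2.273, -0.0]
contact_force: [-0.2, -1.4, -0.2]
opening: 0.351
finger_force: 0.4
```

Request:
step_arm --pt "-0.0001 0.0015 0 0 0 0 0.35" --pt "0 0.001 0 0 0 0 0.35"

```text
time_s: 23.4
eef_pos: [0.598, -0.0245, 0.059]
ee_rot: [2.169, 2.273, 0.0]
contact_force: [0.3, -1.6, 0.3]
opening: 0.351
finger_force: 0.4
```

Request:
step_arm --pt "-0.0001 0.0015 0 0 0 0 0.35" --pt "0 0.001 0 0 0 0 0.35"

```text
time_s: 23.6
eef_pos: [0.598, -0.0235, 0.059]
ee_rot: [2.169, 2.273, 0.0]
contact_force: [0.5, -0.8, 0.4]
opening: 0.345
finger_force: 0.4
```

Request:
step_arm --pt "-0.0001 0.0015 0 0 0 0 0.35" --pt "0 0.001 0 0 0 0 0.35"

```text
time_s: 23.8
eef_pos: [0.5979, -0.0225, 0.059]
ee_rot: [2.169, 2.273, 0.0]
contact_force: [-0.5, -0.7, -0.4]
opening: 0.351
finger_force: 0.4
```

Request:
step_arm --pt "-0.0001 0.0015 0 0 0 0 0.35" --pt "0 0.001 0 0 0 0 0.35"

```text
time_s: 24.0
eef_pos: [0.5979, -0.0215, 0.059]
ee_rot: [-2.169, -2.273, -0.0]
contact_force: [0.1, -0.7, -0.8]
opening: 0.351
finger_force: 0.4
```

Request:
step_arm --pt "-0.0001 0.0015 0 0 0 0 0.35" --pt "0 0.001 0 0 0 0 0.35"

```text
time_s: 24.2
eef_pos: [0.5979, -0.0205, 0.059]
ee_rot: [2.169, 2.273, 0.0]
contact_force: [0.2, -0.4, -0.1]
opening: 0.355
finger_force: 0.4
```

Request:
step_arm --pt "-0.0001 0.0015 0 0 0 0 0.35" --pt "0 0.001 0 0 0 0 0.35"

```text
time_s: 24.4
eef_pos: [0.5978, -0.0195, 0.059]
ee_rot: [-2.169, -2.273, -0.0]
contact_force: [0.3, -1.0, -0.6]
opening: 0.349
finger_force: 0.4
```

Request:
step_arm --pt "-0.0001 0.0015 0 0 0 0 0.35" --pt "0 0.001 0 0 0 0 0.35"

```text
time_s: 24.6
eef_pos: [0.5978, -0.0185, 0.059]
ee_rot: [2.169, 2.273, 0.0]
contact_force: [0.2, -0.9, 0.1]
opening: 0.349
finger_force: 0.4
```

Request:
step_arm --pt "-0.0001 0.0015 0 0 0 0 0.35" --pt "0 0.001 0 0 0 0 0.35"

```text
time_s: 24.8
eef_pos: [0.5977, -0.0175, 0.059]
ee_rot: [2.169, 2.273, 0.0]
contact_force: [-0.3, -0.5, 0.4]
opening: 0.349
finger_force: 0.4
```

Request:
step_arm --pt "-0.0001 0.0015 0 0 0 0 0.35" --pt "0 0.001 0 0 0 0 0.35"

```text
time_s: 25.0
eef_pos: [0.5977, -0.0165, 0.059]
ee_rot: [2.169, 2.273, 0.0]
contact_force: [-0.4, -1.0, -0.5]
opening: 0.346
finger_force: 0.4
```

Request:
step_arm --pt "-0.0001 0.0015 0 0 0 0 0.35" --pt "0 0.001 0 0 0 0 0.35"

```text
time_s: 25.2
eef_pos: [0.5976, -0.0155, 0.059]
ee_rot: [2.169, 2.273, 0.0]
contact_force: [-0.4, -1.9, -0.5]
opening: 0.351
finger_force: 0.4
```

Request:
step_arm --pt "-0.0001 0.0015 0 0 0 0 0.35" --pt "0 0.001 0 0 0 0 0.35"

```text
time_s: 25.4
eef_pos: [0.5976, -0.0145, 0.059]
ee_rot: [2.169, 2.273, 0.0]
contact_force: [-0.2, -0.3, -0.1]
opening: 0.351
finger_force: 0.4
```

Request:
step_arm --pt "-0.0001 0.0015 0 0 0 0 0.35" --pt "0 0.001 0 0 0 0 0.35"

```text
time_s: 25.6
eef_pos: [0.5976, -0.0139, 0.059]
ee_rot: [2.169, 2.272, -0.0]
contact_force: [0.2, -3.5, -1.2]
opening: 0.346
finger_force: 1.3
```

Request:
step_arm --pt "0 0.0007 0 0 0 0 0.35" --pt "0 0 0 0 0 0 0.35"

```text
time_s: 25.8
eef_pos: [0.5976, -0.0138, 0.059]
ee_rot: [2.169, 2.272, -0.0]
contact_force: [-0.7, -3.9, -0.8]
opening: 0.35
finger_force: 1.7
```

Request:
step_arm --pt "0 -0.008 0 0 0 0 0.35" --pt "0 -0.022 0 0 0 0 0.35" --pt "0 0 0.075 0 0 0 0.35" --pt "0 0 0.075 0 0 0.0455 0.35" --pt "-0.0165 0.0205 0 0 0 0.0455 0.35" --pt "-0.0165 0.0205 0 0 0 0.0455 0.35" --pt "-0.0165 0.0205 0 0 0 0.0455 0.35" --pt "-0.0165 0.0205 0 0 0 0.0455 0.35"

```text
time_s: 26.6
eef_pos: [0.571, 0.0074, 0.1192]
ee_rot: [1.229, 2.891, 0.001]
contact_force: [-0.8, -0.7, 0.3]
opening: 0.349
finger_force: 0.0
```

Request:
step_arm --pt "-0.0165 0.0205 0 0 0 0.0455 0.35" --pt "-0.0165 0.0205 0 0 0 0.0455 0.35" --pt "-0.0165 0.0205 0 0 0 0.0455 0.35" --pt "-0.0165 0.0205 0 0 0 0.0455 0.35" --pt "0 0 0 0 0 0.0455 0.35" --pt "0 0 0 0 0 0.0455 0.35" --pt "0 0 0 0 0 0 0.35"

```text
time_s: 27.3
eef_pos: [0.5448, 0.0398, 0.1192]
ee_rot: [-0.079, 3.14, 0.001]
contact_force: [-1.0, 0.8, 0.1]
opening: 0.348
finger_force: 0.0
```

```bash
python3 see.py pics/s7.png
```

```text
[0.5448 0.0398 0.1192] [-7.90e-02  3.14e+00  1.00e-03] [-0.22  0.45  0.06  1.92 -0.04  0.77  1.49]
```

View pics/s7.png

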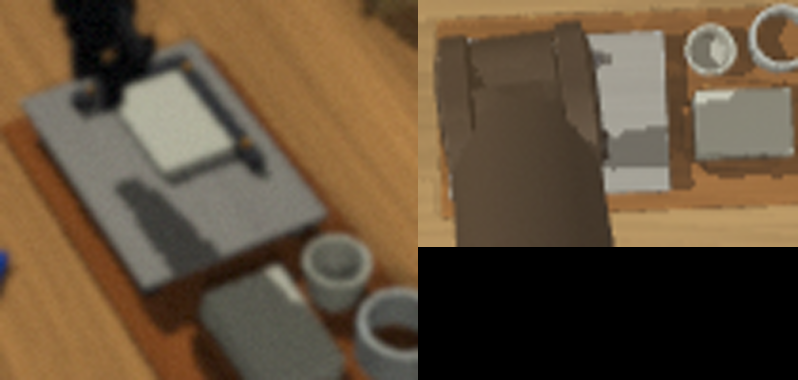

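The tile is in the corner (side crop: its edges are at both bars). I'll check the long bar's contact with a gentle nudge in x.

Request:
step_arm --pt "0 0 -0.07 0 0 0 0.35" --pt "0 0 -0.06 0 0 0 0.35" --pt "0 0 -0.018 0 0 0 0.35" --pt "0.02 0.001 0 0 0 0 0.35" --pt "0.01 0.0005 0 0 0 0 0.35" --pt "0 0 0 0 0 0 0.35"

```text
time_s: 28.0
eef_pos: [0.5587, 0.0411, 0.061]
ee_rot: [-0.075, 3.138, 0.0]
contact_force: [-0.6, 0.2, 0.8]
opening: 0.35
finger_force: 0.0
```

Request:
step_arm --pt "0.005 0.0002 0 0 0 0 0.35" --pt "0.0025 0.0001 0 0 0 0 0.35" --pt "0.0025 0.0001 0 0 0 0 0.35"

```text
time_s: 28.3
eef_pos: [0.5609, 0.0411, 0.0601]
ee_rot: [-0.076, 3.14, 0.0]
contact_force: [-0.7, 0.5, -0.3]
opening: 0.348
finger_force: 0.0
```

Contact is expected near x = 0.565.

Request:
step_arm --pt "0.0025 0.0001 0 0 0 0 0.35" --pt "0.0025 0.0001 0 0 0 0 0.35"

```text
time_s: 28.5
eef_pos: [0.5628, 0.0411, 0.0599]
ee_rot: [-0.076, 3.141, 0.0]
contact_force: [0.2, -0.5, 0.1]
opening: 0.351
finger_force: 0.0
```

Request:
step_arm --pt "0.001 0 0 0 0 0 0.35"

```text
time_s: 28.6
eef_pos: [0.5633, 0.0411, 0.0598]
ee_rot: [-0.076, 3.141, 0.0]
contact_force: [-0.4, -0.4, -0.5]
opening: 0.345
finger_force: 0.0
```

Request:
step_arm --pt "0.001 0 0 0 0 0 0.35"

```text
time_s: 28.7
eef_pos: [0.5636, 0.0411, 0.0598]
ee_rot: [0.076, -3.141, -0.0]
contact_force: [0.6, -0.6, -0.5]
opening: 0.345
finger_force: 0.0
```

Request:
step_arm --pt "0.001 0 0 0 0 0 0.35" --pt "0.001 0 0 0 0 0 0.35"

```text
time_s: 28.9
eef_pos: [0.5644, 0.0411, 0.0598]
ee_rot: [0.076, -3.141, -0.0]
contact_force: [-0.4, -0.3, -0.6]
opening: 0.351
finger_force: 0.0
```

Request:
step_arm --pt "0.001 0 0 0 0 0 0.35"

```text
time_s: 29.0
eef_pos: [0.5648, 0.0411, 0.0598]
ee_rot: [0.076, -3.141, -0.0]
contact_force: [-0.3, 0.6, -0.4]
opening: 0.349
finger_force: 0.5
```

Request:
step_arm --pt "0.001 0 0 0 0 0 0.35"

```text
time_s: 29.1
eef_pos: [0.5648, 0.0411, 0.0597]
ee_rot: [0.076, -3.14, -0.0]
contact_force: [-1.7, 0.5, 1.9]
opening: 0.35
finger_force: 1.0
```

Request:
step_arm --pt "0.0006 0 0 0 0 0 0.35" --pt "0 0 0 0 0 0 0.35" --pt "-0.006 0 0 0 0 0 0.35" --pt "-0.03 0 0 0 0 0 0.35" --pt "-0.02 0 0.05 0 0 0 0.35" --pt "-0.06 0 0.08 0 0 0 0.35" --pt "-0.1 0 0.06 0 0 0 0.35" --pt "-0.1 0 0 0 0 0 0.35"

```text
time_s: 29.9
eef_pos: [0.4392, 0.0414, 0.1382]
ee_rot: [-0.075, 3.135, 0.002]
contact_force: [0.7, 0.5, -1.0]
opening: 0.351
finger_force: 0.0
```

```bash
python3 see.py pics/s8.png
```

```text
[0.4392 0.0414 0.1382] [-7.500e-02  3.135e+00  2.000e-03] [-0.26  0.28  0.06  2.14 -0.02  0.71  1.43]
top 185 [602.5  44.1] [56. 85.] 1.12
```

View pics/s8.png

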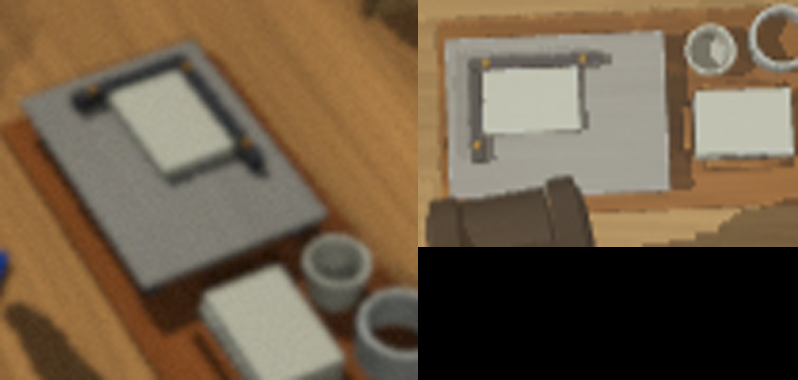

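The tile lies square in the L corner, touching both bars (top crop: about (482–583, 66–133)). The stack is in place and the arm is clear.

```bash
python3 -c "
from rig import *
print(job_done())"
```

```text
the job is handed in; nothing more can be done
None
```

I slid the top tile off the stack and home into the corner of the L stop. I felt contact at both bars with about 5 N or less, and the last pictures show it square with the other tiles in place; the job is handed in at about 30 s, and no verdict came back.

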